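# Lock the jig's stop and start its hold-down screw

### The arm

A 6-joint arm with a two-finger parallel gripper is mounted at the origin on the work surface. World frame = base frame: x ahead of the robot, y to its left, z up, the work surface at z = 0. Lengths are in mm, angles in rad, forces in N, time in s.
With the tool pointing down it reaches from about 250 to 725 mm from the base axis. Payload 4 kg.
Tool frame: the origin (TCP) lies on the front face of the gripper's body, between the roots of the fingers; the fingertips stand ahead of it and the grasp point (between the pads) lies 54 mm ahead of it (env.tips_ahead is the z of the fingertips in the tool frame, in mm); z points along the fingers, y is the line along which they close (so a half turn about z gives the same grasp; the last joint's range is limited). The gripper opens to 85 mm and grips with 20 to 120 N. Pads are 22 mm wide; open, the fingers measure 114 mm over their backs; the gripper's body (76 mm by 85 mm) begins 54 mm behind the grasp point. The pads swing forward as they close: fully open they stand 13 mm farther back than shut.
Start: joints at [0, 0.241, 0.005, 1.335, 0, 1.571], TCP at [500, -0, 303.906] pointing down, gripper open.
Joint ranges: [-2.72, 2.72], [-1.05, 1.87], [-1.09, 1.28], [-1.99, 2.15], [-1.42, 1.44], [-3.14, 3.14]. Speed limits (rad/s): [2.79, 2.79, 3.14, 3.14, 3.14, 3.14].

### API

Orientations are given as a unit quaternion [w, x, y, z].
In Python, from workcell import env, eyes, order, silhouettes, place_of gives the robot as it stands.
- The arm moves only by the tool send_rows, never from a script. Its argument "series" is a list of rows, each a list of 7 numbers: the shift along the tool's x, y, z in cm, then the turn, a rotation vector about the tool's x, y, z in rad, then the opening, from -1 (shut) to 1 (fully open). In form: [[tx, ty, tz, rx, ry, rz, grip], ...]. A call has 1 to 12 rows; each row shifts and turns the commanded pose from where the row before left it, along the tool's axes as they then stand; what a row does not reach is not made up. A row lasts 1/12 s, in which the tool goes at most 41.7 mm and 7.16 degrees, less where a joint would pass 70% of its speed; a pose out of reach is approached as far as the arm can. A call is refused whole if a number of a shift passes 4.17 or a number of a turn 0.125, either way. A call with a gripper value outside its range is refused whole. The fingers move at their own pace and stop on an object; "force" is the grip in N (left out, the last holds). Time passes only in rows, so rows that do not move let the fingers close. It gives the time, the measured TCP pose, the force, the opening and the grip force at its end, in the units of the state.
- env.sense(): the state, without advancing time (a new reading comes with each control period).
- eyes.capture(name): name is "scene" or "side" or "wrist"; returns (picture, depth): 480x640x3 uint8, red, green, blue; 480x640 float32, mm along the optical axis (not along the pixel's ray), 0 where there is no reading.
- eyes.camera_info(name): a dict with "fovy" (degrees; the focal length in pixels is half the picture's height over the tangent of half this angle, whatever the lens; pixels are square), "cx", "cy" (the principal point, pixels), "xyz" and "attitude" of the camera in the world; the wrist camera has in their place "tool_from_camera" (4x4, takes a point from camera to tool coordinates, whose origin is the TCP and whose axes are the flange's). Camera axes: x right, y up, looking along -z (the intrinsics and any distortion apply to the point x, -y, -z); pixel columns grow to the right and rows downward; lengths in mm; the calibration is good to about 2 mm. A picture is of the moment at which its call begins: read the wrist's pose just before it. camera_info takes no time and is no camera call.
- order.sign_off(): hands the job in; it is judged then, once.
Trained networks look in the newest picture that a camera, given by its name, has taken for a name from the list of things; names that differ only in an ending like _2 or _b are one class to them, and where a whole thing is asked for, a point or a joint stands for the part that bears it (a point fixed in the world has none). Each returns a list of dicts, best first, with "confidence" (0 to 1); they miss things now and then, are a little off and sometimes report something else, mostly with a low value. They report only what shows in the picture. A call takes as long as a camera call.
- silhouettes(camera, label): "mask" (480x640 bool, what is visible of it) and "uv" ([column, row] in pixels, amid what is visible of it).
- place_of(camera, label): "uv" ([column, row] in pixels: a listed point, or the origin of a listed thing).
The state is a dict: "clock": time; "joints": joint angles; "joint_velocities": joint speeds; "joint_torque": joint torques, N m; "ee_pos": TCP position; "ee_rot": TCP orientation; "ft_force": force on the tool from outside, world axes, zero at the start; "wrist_torque": the same for the moment, N m; "finger_gap": finger opening in mm; "grasp_force": force on a finger pad.
Only numpy, scipy, OpenCV 4.12 (cv2) and the standard library are available. Lean on these libraries where they do the work, as an engineer would, in place of code of your own. Each camera call takes 0.05 s, during which the arm holds its last target. There are 200 camera calls.

### The job

Set up the programming jig: first turn the bar-shaped clamp knob clockwise (seen from above) a good quarter turn to its end so that the sliding stop is locked where it stands. Then start the round hold-down screw in its boss without crossing the thread: turn it backward (counter-clockwise) until you feel it drop off the end of the thread, then forward one full turn from there. Finish while still gripping the screw's round head, started and still; leave the circuit board, the red bin and the tape roll alone.

Things in the scene. Friction and masses are not known exactly. Their poses are not given: they have to be found in the camera images.
- clamp_grip (a point): Clamp knob: black plastic bar 50 x 13 mm, 24 mm high, on top of the sliding stop (aluminium block 56 x 56 mm on a steel rail). The point is on the vertical turning axis, 14 mm above the bar's lower face; x runs along the bar and turns with it, z is up. The stop's top is 28 mm below the point (a 34 mm disc on it 22 mm below). Grip the bar across its 13 mm width from above.
- clamp (a joint): Angle of the clamp knob in rad: near 0 when loose, grows clockwise seen from above, end of travel at 1.57. From about 1.0 on it bites and turning takes up to about 0.3 N m (0.15 before); above 1.25 the stop is locked. It stays where it is left.
- stop_blade (a point): Top middle of the upright steel blade (10 x 70 x 40 mm) on the sliding stop, on the face turned away from the robot. The stop slides along its rail by up to 20 mm either way, against about 1 N while the clamp is loose.
- screw_head: Round fluted steel head of the hold-down screw, 40 mm diameter, 24 mm high, dark slot across its top; 24 mm shank in a round aluminium boss of 50 mm diameter. Origin: centre of the head, on the vertical screw axis; x along the slot, turning with it; z up. At screw_lift 0 the origin is 37 mm above the boss's top. Weighs 0.4 kg, turns easily (0.03 N m), cannot be drawn out.
- screw_turn (a joint): Turn of the screw in rad, about 0 at the start. Grows counter-clockwise seen from above (backward), falls clockwise (forward). No stop either way in this job. At the start the screw is not in the thread but rests on its top turn. The thread ends 0.7 to 3.5 rad backward of the start (different each time): there the screw drops. It stays where it is left.
- screw_lift (a joint): Height of the screw in m, up positive; pitch 6 mm, right-hand. Turned backward it rises 1 mm per rad to +0.006, then drops by its weight to about 0 past the thread's end. A firm grip holds it up: it drops when the grip opens or the hand goes down with it. Turned forward from there unlifted (1 mm play) it enters the thread and sinks 1 mm per rad: about -0.006 after one turn.
- board: Green circuit board 46 x 260 mm with a row of black sockets, lying on the far part of the jig's deck; origin at the middle of its underside. Not to be disturbed.
- bin: Small open red plastic parts bin 110 x 80 x 50 mm beside the jig; origin at the middle of its underside. Not to be disturbed.
- tape: Cream tape roll 96 mm in diameter, 45 mm high, beside the jig; origin at the middle of its underside. Not to be disturbed.

How it is judged (in metres and radians):
On the way, in this order (a step that is already met when the one before it is completed fails the run):
1. the clamp knob is turned clockwise and the stop is locked (value of joint clamp above 1.25 rad), for 0.2 s.
2. the screw, turned backward, has dropped off the end of the thread (value of joint screw_turn above 0.45 rad and value of joint screw_lift below 0.0021 m), for 0.1 s.
At the end, for the whole second after the job is handed in: The clamp is locked (above 1.2 rad) and the stop within 8 mm of where it stood; the screw is in the thread about one turn from where it dropped (screw_lift between -8.2 and -3.8 mm), still, and the fingers grip its head with more than 5 N (value of joint clamp above 1.2 rad and distance of stop_blade from where it was at the start of the episode below 0.008 m and value of joint screw_lift between -0.0082 and -0.0038 m and contact force between the fingers and screw_head above 5 N and velocity of joint screw_turn between -0.1 and 0.1 rad/s); the arm keeps its last pose, push and grip.
It fails at once if the board is disturbed (30 mm) (distance of board from where it was at the start of the episode above 0.03 m).
It fails at once if the bin is disturbed (30 mm) (distance of bin from where it was at the start of the episode above 0.03 m).
It fails at once if the tape roll is disturbed (30 mm) (distance of tape from where it was at the start of the episode above 0.03 m).
It also fails if it takes over 72 s, if anything falls off the work surface, if the arm or the gripper's body presses on something with over 40 N, if the wrist force passes 120 N, or if a joint passes its speed limit or range.

## Working session

There is one attempt and no reset: what is moved stays moved. The work goes in short steps, Python scripts to look and compute and a tool call to move; the robot and the scene stay as the last step left them, time stands still between calls to the robot, and variables do not carry over. Pictures are saved under pics/ and viewed, at most 10 in all, crops included, and the job is handed in when it is done.

Besides the shell and the picture viewer there is one more tool, called after "Call:" as name(argument=value, ...) on one line, values as JSON. send_rows: Moves the arm, as the interface text tells. Its arguments: {"type":"object","properties":{"series":{"type":"array","items":{"type":"array","items":{"type":"number"}}},"force":{"type":"number"}},"required":["series"]}

```bash
ls; mkdir -p pics
cat > h.py <<'E'
import numpy as np, cv2
from scipy.spatial.transform import Rotation as R
from workcell import env, eyes, order, silhouettes, place_of
def quat(q): return R.from_quat([q[1],q[2],q[3],q[0]]).as_matrix()
def campose(n):
    i=eyes.camera_info(n); 
    if n=="wrist":
        s=env.sense(); T=np.eye(4); T[:3,:3]=quat(s["ee_rot"]); T[:3,3]=s["ee_pos"]
        return i, T@np.array(i["tool_from_camera"])
    T=np.eye(4); a=np.array(i["attitude"]); T[:3,:3]=quat(a) if a.size==4 else a.reshape(3,3); T[:3,3]=i["xyz"]
    return i,T
def pts(i,T,uv,d):
    f=240/np.tan(np.radians(i["fovy"])/2); uv=np.atleast_2d(uv).astype(float)
    d=np.atleast_1d(d)
    p=np.c_[(uv[:,0]-i["cx"])/f*d, -(uv[:,1]-i["cy"])/f*d, -d]
    return p@T[:3,:3].T+T[:3,3]
def onz(i,T,uv,z):
    p=pts(i,T,uv,1.0)[0]; o=T[:3,3]; r=p-o
    return o+r*(z-o[2])/r[2]
E
python3 - <<'E'
from h import *
print(env.sense(), env.tips_ahead)
for n in ["scene","side","wrist"]:
    i,T=campose(n); print(n,i)
    im,d=eyes.capture(n); cv2.imwrite(f"pics/{n}0.png",im[...,::-1])
    for l in ["clamp_grip","stop_blade","screw_head","board","bin","tape"]:
        for r in place_of(n,l)[:2]:
            u,v=r["uv"]; z=d[int(v),int(u)] if 0<=v<480 and 0<=u<640 else 0
            print(n,l,round(r["confidence"],2),np.round(r["uv"],1),np.round(pts(i,T,r["uv"],z)[0]) )
E
```

```text
pics
{'clock': 0.0, 'joints': array([-1.41831880e-05,  2.41396883e-01,  3.73616502e-03,  1.33519195e+00,
        3.14097614e-05,  1.57080475e+00]), 'joint_velocities': array([ 0.0016226 ,  0.00300994,  0.00056382, -0.00069439,  0.00053797,
       -0.00163207]), 'joint_torque': array([ 5.50268451e-04, -3.72315860e+01,  2.52406776e+01,  1.67737965e-02,
        2.29149265e-05,  1.14679995e-05]), 'ee_pos': array([4.99526115e+02, 1.67641094e-04, 3.03025391e+02]), 'ee_rot': array([-0.00073813,  0.70711441,  0.7070984 , -0.00071592]), 'ft_force': array([ 0.72954347, -0.90799876, -0.82060718]), 'wrist_torque': array([-0.03492181,  0.02262891,  0.00940198]), 'grasp_force': 0.0, 'finger_gap': 85.55875368835838} 72.6
scene {'fovy': 52.45922611146728, 'cx': 321.17512436196415, 'cy': 233.59278498760662, 'xyz': array([1082.4872715 ,  350.54205449,  859.00092273]), 'attitude': array([0.46235194, 0.15094896, 0.28006024, 0.82765413])}
scene clamp_grip 0.63 [409.9 212.8] [487. 175. 132.]
scene stop_blade 0.79 [401.2 237. ] [520. 178.  94.]
scene screw_head 0.9 [329.4 175.2] [489.  -5. 141.]
scene boar
[... 600 characters left out ...]
8.]
side tape 0.62 [285.9 190.9] [556.  -7. 253.]
wrist {'fovy': 63.484910805915085, 'cx': 323.65460732040265, 'cy': 240.1379645865255, 'tool_from_camera': array([[ 7.23898501e-04,  9.47756060e-01,  3.18995183e-01,
         8.20628786e+01],
       [ 9.99999703e-01, -6.01624406e-04, -4.81841475e-04,
        -3.44655313e-01],
       [-2.64752890e-04,  3.18995437e-01, -9.47756214e-01,
        -7.06303401e+01],
       [ 0.00000000e+00,  0.00000000e+00,  0.00000000e+00,
         1.00000000e+00]])}
wrist clamp_grip 0.3 [355.5 373. ] [ 534. -185.   26.]
wrist screw_head 0.62 [299. 254.] [484.  -5. 142.]
wrist board 0.84 [439.2 155.7] [591.  48.  63.]
wrist bin 0.77 [352.9 372.3] [ 531. -185.   26.]
```

View pics/scene0.png

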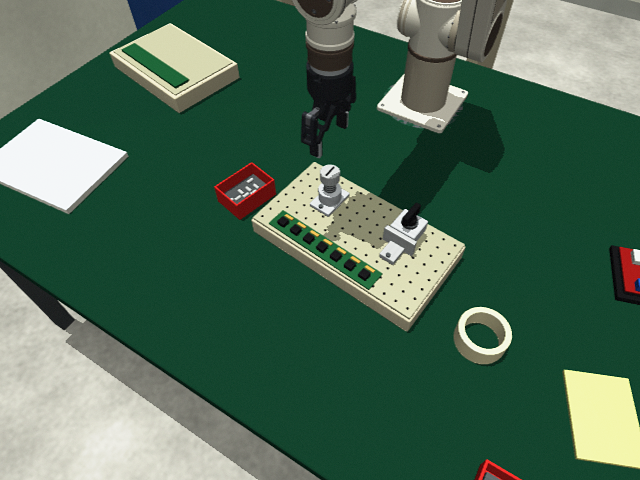

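View pics/wrist0.png

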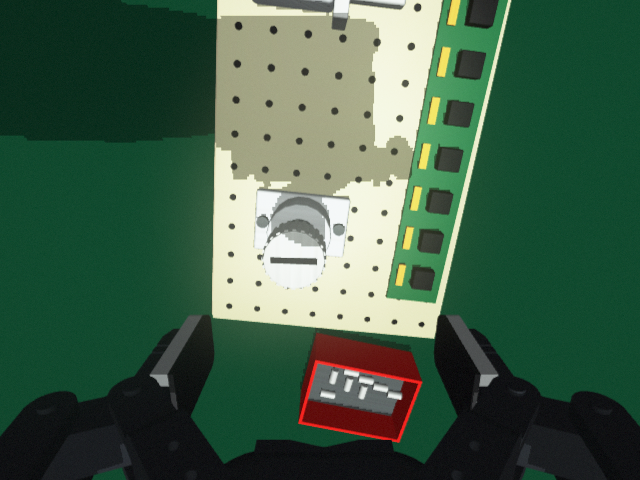

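Call:
send_rows(series=[[2.2,0,0,0,0,0,1],[2.2,0,0,0,0,0,1],[2.2,0,0,0,0,0,1],[2.2,0,0,0,0,0,1],[2.2,0,0,0,0,0,1],[2.2,0,0,0,0,0,1],[2.2,0,0,0,0,0,1],[2.1,-1.2,0,0,0,0,1],[0,0,0,0,0,0,1],[0,0,0,0,0,0,1],[0,0,0,0,0,0,1]])

```text
clock: 1.97
ee_pos: [488.0, 174.8, 303.9]
ee_rot: [0.0, 0.707, 0.707, -0.0]
ft_force: [0.3, 1.2, 0.3]
finger_gap: 85.1
grasp_force: 0.0
```

Run:
```python
from h import *
n="wrist"; i,T=campose(n); im,d=eyes.capture(n); cv2.imwrite("pics/w1.png",im[...,::-1])
s=env.sense(); print(s["ee_pos"],s["joints"])
for l in ["clamp_grip","stop_blade","screw_head","tape","board"]:
    for r in place_of(n,l)[:1]:
        u,v=r["uv"]; z=d[int(v),int(u)]
        print(l,round(r["confidence"],2),np.round(r["uv"],1),np.round(pts(i,T,r["uv"],z)[0],1),np.round(onz(i,T,r["uv"],130),1))
m=silhouettes(n,"clamp_grip")
for r in m[:2]:
    vv,uu=np.nonzero(r["mask"]&(d>0)); P=pts(i,T,np.c_[uu,vv],d[vv,uu]); zt=np.percentile(P[:,2],95)
    Q=P[P[:,2]>zt-5][:,:2].astype(np.float32); print(r["confidence"],len(P),"top z",zt,"n",len(Q),cv2.minAreaRect(Q)); 
    c=Q.mean(0); w,V=np.linalg.eigh(np.cov(Q.T)); print(c,V[:,1],np.degrees(np.arctan2(V[1,1],V[0,1])))
```

```text
[488.17069766 174.4597789  303.92494334] [ 3.43395107e-01  2.77117414e-01  5.36061647e-02  1.34724996e+00
 -3.72038970e-04  1.91480330e+00]
clamp_grip 0.69 [314.3 237.6] [481.8 178.1 135.6] [481.6 176.3 130. ]
stop_blade 0.85 [364.4 226.9] [518.7 172.8  93.5] [514.6 183.7 130. ]
screw_head 0.67 [319.  453.1] [486.7 185.6 309. ] [484.2  -8.9 130. ]
board 0.92 [434.2 341.1] [591.9  50.7  59.4] [568.5  96.9 130. ]
0.7 2289 top z 135.51346642921897 n 1425 ((481.0666809082031, 176.73513793945312), (13.703448295593262, 50.01686477661133), 82.04583740234375)
[480.9165  177.33684] [-0.99276086  0.12010778] 173.1016773153232
```

View pics/w1.png

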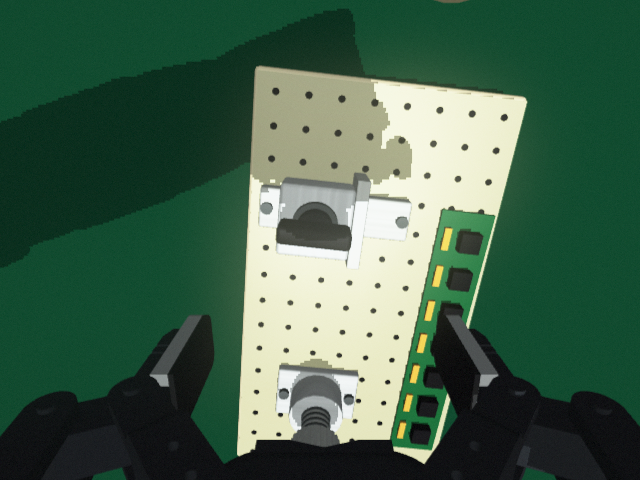

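Call:
send_rows(series=[[0.24,-0.7,0.6,0,0,-0.12,0.2],[0,0,0.6,0,0,-0.12,0.2],[0,0,0.6,0,0,-0.12,0.2],[0,0,0.6,0,0,-0.12,0.2],[0,0,0.6,0,0,-0.12,0.2],[0,0,0.6,0,0,-0.12,0.2],[0,0,0.6,0,0,-0.12,0.2],[0,0,0.6,0,0,-0.12,0.2],[0,0,0.6,0,0,-0.12,0.2],[0,0,0.6,0,0,-0.12,0.2],[0,0,0.6,0,0,-0.12,0.2],[0,0,0.6,0,0,-0.12,0.2]])

```text
clock: 3.32
ee_pos: [481.2, 177.1, 231.7]
ee_rot: [0.0, 0.063, 0.998, 0.0]
ft_force: [0.5, 0.3, -0.2]
finger_gap: 51.2
grasp_force: 0.0
```

Run:
```python
from h import *
n="wrist"; i,T=campose(n); im,d=eyes.capture(n); cv2.imwrite("pics/w2.png",im[...,::-1])
s=env.sense(); print(s["ee_pos"],s["joints"]); Rm=quat(s["ee_rot"]); print(np.round(Rm,3))
m=silhouettes(n,"clamp_grip")
for r in m[:2]:
    vv,uu=np.nonzero(r["mask"]&(d>0)); P=pts(i,T,np.c_[uu,vv],d[vv,uu]); zt=np.percentile(P[:,2],95)
    Q=P[P[:,2]>zt-4][:,:2].astype(np.float32); print(r["confidence"],len(P),"top z",zt,"n",len(Q),cv2.minAreaRect(Q));
```

```text
[480.54214889 176.88093655 230.39192371] [ 3.52716875e-01  3.09565179e-01 -9.81761319e-02  1.16517256e+00
 -4.73416981e-05  4.74564356e-01]
[[-0.993  0.122 -0.002]
 [ 0.122  0.993 -0.001]
 [ 0.002 -0.001 -1.   ]]
0.69 3355 top z 135.47061570145277 n 2405 ((480.55987548828125, 176.51046752929688), (12.584959983825684, 49.27958297729492), 83.39094543457031)
```

View pics/w2.png

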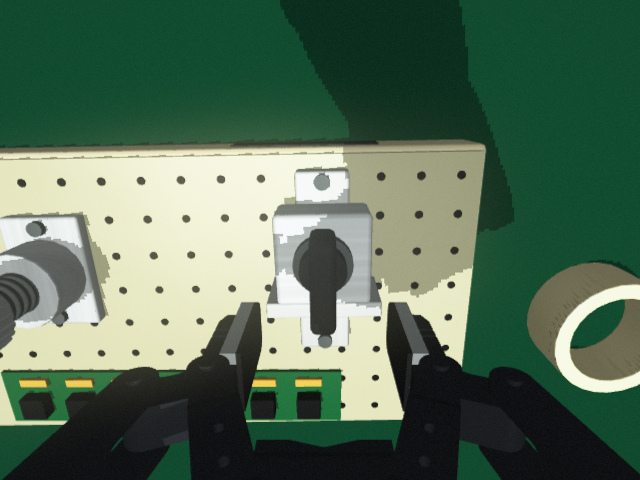

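Call:
send_rows(force=60, series=[[0,0,1.3,0,0,0,0.2],[0,0,1.3,0,0,0,0.2],[0,0,1.3,0,0,0,0.2],[0,0,1.2,0,0,0,0.2],[0,0,0,0,0,0,0.2],[0,0,0,0,0,0,-0.3],[0,0,0,0,0,0,-1],[0,0,0,0,0,0,-1],[0,0,0,0,0,0,-1],[0,0,0,0,0,0,-1],[0,0,0,0,0,0,-1],[0,0,0,0,0,0,-1]])

```text
clock: 4.42
ee_pos: [481.5, 176.7, 182.3]
ee_rot: [0.001, 0.066, 0.998, -0.001]
ft_force: [-1.0, -5.1, 5.7]
finger_gap: 21.0
grasp_force: 58.6
```

Call:
send_rows(series=[[0,0,0,0,0,0,-1],[0,0,0,0,0,0,-1],[0,0,0,0,0,0,-1]])

```text
clock: 4.67
ee_pos: [481.5, 176.7, 182.3]
ee_rot: [0.001, 0.066, 0.998, -0.001]
ft_force: [-1.4, -3.8, 6.6]
finger_gap: 21.0
grasp_force: 58.6
```

Run:
```python
from h import *
im,d=eyes.capture("wrist"); cv2.imwrite("pics/w3.png",im[...,::-1]); print(env.sense())
```

```text
{'clock': 4.7167, 'joints': array([ 0.35260048,  0.35120688, -0.17392518,  1.04406799, -0.00193171,
        0.48465852]), 'joint_velocities': array([ 8.90557685e-05, -8.76571937e-04, -1.22198853e-04, -1.22924336e-04,
        2.33648150e-03, -1.52606379e-04]), 'joint_torque': array([  2.02190638, -37.26966977,  22.31060207,  -1.15834404,
         1.19757369,  -0.04725646]), 'ee_pos': array([481.51219516, 176.71076298, 182.29149811]), 'ee_rot': array([ 1.12184403e-03,  6.59817673e-02,  9.97820042e-01, -5.57999587e-04]), 'ft_force': array([-2.07258024, -3.30049516,  5.4951534 ]), 'wrist_torque': array([-1.03861461,  0.31533923, -0.02522287]), 'grasp_force': 58.624316453933716, 'finger_gap': 20.823263170119166}
```

View pics/w3.png

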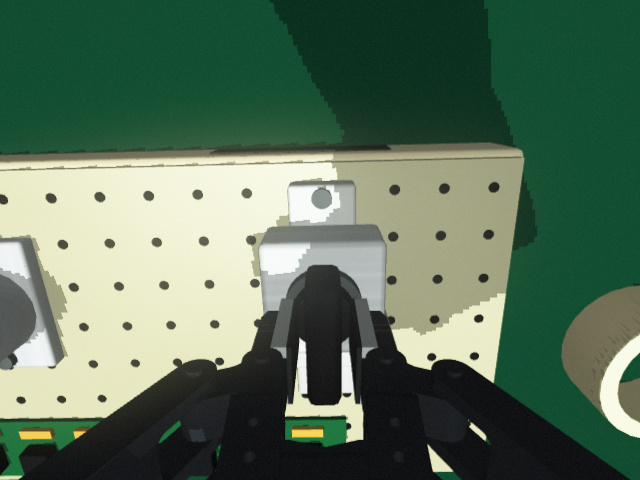

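Call:
send_rows(series=[[0,0,0,0,0,0,-0.2],[0,0,0,0,0,0,-0.2],[0,0,-0.8,0,0,0,-0.2],[0,0,0,0,0,0,-0.2],[0,0,0,0,0,0,-1],[0,0,0,0,0,0,-1],[0,0,0,0,0,0,-1],[0,0,0,0,0,0,-1],[0,0,0,0,0,0,-1],[0,0,0,0,0,0,-1]])

```text
clock: 5.55
ee_pos: [481.3, 176.7, 189.5]
ee_rot: [0.001, 0.065, 0.998, -0.001]
ft_force: [-0.8, -3.6, 5.4]
finger_gap: 11.5
grasp_force: 59.3
```

Run:
```python
from h import *
im,d=eyes.capture("wrist"); cv2.imwrite("pics/w4.png",im[200:,100:540,::-1]); s=env.sense(); print(env.tips_ahead,s["ee_pos"],s["ft_force"],s["finger_gap"],s["grasp_force"],s["wrist_torque"])
```

```text
72.6 [481.26113335 176.75183669 189.52489905] [-0.08144197 -4.06288324  3.93919501] 11.798092300647038 59.34500277042389 [-0.7415007   0.15475922  0.13621928]
```

View pics/w4.png

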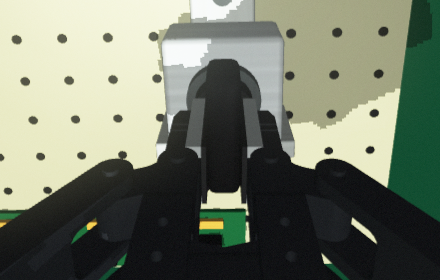

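Call:
send_rows(series=[[0,0,0,0,0,0.08,-1],[0,0,0,0,0,0.08,-1],[0,0,0,0,0,0.08,-1],[0,0,0,0,0,0.08,-1],[0,0,0,0,0,0.08,-1],[0,0,0,0,0,0.08,-1],[0,0,0,0,0,0.08,-1],[0,0,0,0,0,0.08,-1],[0,0,0,0,0,0.08,-1],[0,0,0,0,0,0.08,-1]])

```text
clock: 6.43
ee_pos: [481.3, 176.8, 189.5]
ee_rot: [0.001, 0.451, 0.893, -0.0]
ft_force: [-0.3, -2.8, 4.1]
finger_gap: 11.2
grasp_force: 59.3
```

Call:
send_rows(series=[[0,0,0,0,0,0.08,-1],[0,0,0,0,0,0.08,-1],[0,0,0,0,0,0.08,-1],[0,0,0,0,0,0.08,-1],[0,0,0,0,0,0.08,-1],[0,0,0,0,0,0.08,-1],[0,0,0,0,0,0.08,-1],[0,0,0,0,0,0.08,-1],[0,0,0,0,0,0.06,-1],[0,0,0,0,0,0,-1],[0,0,0,0,0,0,-1]])

```text
clock: 7.35
ee_pos: [481.5, 176.9, 189.6]
ee_rot: [0.001, 0.728, 0.686, 0.0]
ft_force: [0.1, -4.3, 5.1]
finger_gap: 11.6
grasp_force: 59.4
```

Run:
```python
from h import *
s=env.sense(); print({k:np.round(s[k],3) for k in s})
```

```text
{'clock': np.float64(7.35), 'joints': array([ 0.353,  0.344, -0.163,  1.062, -0.002,  1.983]), 'joint_velocities': array([-0.002, -0.   ,  0.001, -0.002, -0.   , -0.004]), 'joint_torque': array([  1.766, -37.168,  21.747,  -0.526,   0.967,  -0.082]), 'ee_pos': array([481.475, 176.872, 189.557]), 'ee_rot': array([0.001, 0.728, 0.686, 0.   ]), 'ft_force': array([ 0.051, -4.342,  5.069]), 'wrist_torque': array([-0.753,  0.016, -0.113]), 'grasp_force': np.float64(59.383), 'finger_gap': np.float64(11.61)}
```

Call:
send_rows(series=[[0,0,0,0,0,0.05,-1],[0,0,0,0,0,0.03,-1],[0,0,0,0,0,0,-1],[0,0,0,0,0,0,-1]])

```text
clock: 7.68
ee_pos: [481.5, 176.9, 189.6]
ee_rot: [0.001, 0.754, 0.657, 0.0]
ft_force: [-0.1, -3.9, 6.0]
finger_gap: 11.3
grasp_force: 60.0
```

Call:
send_rows(series=[[0,0,0,0,0,0,0.0],[0,0,0,0,0,0,0.0],[0,0,0,0,0,0,0.0],[0,0,-1.5,0,0,0,0.3],[0,0,-2,0,0,0,0.6],[0,0,-2,0,0,0,1],[0,0,-2,0,0,0,1],[0,0,-2,0,0,0,1],[0,0,-1.5,0,0,0,1],[0,0,0,0,0,0,1],[0,0,0,0,0,0,1]])

```text
clock: 8.6
ee_pos: [481.3, 177.7, 299.2]
ee_rot: [0.0, 0.755, 0.656, 0.001]
ft_force: [0.4, 0.4, -0.5]
finger_gap: 85.2
grasp_force: 0.0
```

```bash
cat > m.py <<'E'
from h import *
import sys
def head(n="wrist"):
    i,T=campose(n); im,d=eyes.capture(n); z0=env.sense()["ee_pos"]
    for r in silhouettes(n,"screw_head")[:1]:
        vv,uu=np.nonzero(r["mask"]&(d>0)); P=pts(i,T,np.c_[uu,vv],d[vv,uu])
        zt=np.percentile(P[:,2],90); k=abs(P[:,2]-zt)<3; Q=P[k]; Z=np.median(Q[:,2])
        c,rad=cv2.minEnclosingCircle(Q[:,:2].astype(np.float32))
        print(n,"head",round(r["confidence"],2),"top",round(Z,2),"n",len(Q),"circ",np.round(c,1),round(rad,1),"mean",np.round(Q.mean(0),1),"ee",np.round(z0,1))
    return im,d
E
python3 - <<'E'
from h import *
n="wrist"; i,T=campose(n); im,d=eyes.capture(n); s=env.sense(); print(s["ee_pos"])
for r in silhouettes(n,"clamp_grip")[:1]:
    vv,uu=np.nonzero(r["mask"]&(d>0)); P=pts(i,T,np.c_[uu,vv],d[vv,uu]); zt=np.percentile(P[:,2],95)
    Q=P[P[:,2]>zt-4][:,:2].astype(np.float32); print(r["confidence"],zt,cv2.minAreaRect(Q))
for l in ["stop_blade","screw_head"]:
  for r in place_of(n,l)[:1]: print(l,r["confidence"],onz(i,T,r["uv"],93.5),onz(i,T,r["uv"],130))
from m import head
head("scene"); head("side")
E
```

```text
[480.76535414 177.48588263 298.14216292]
0.59 135.56283591768477 ((481.3179016113281, 177.33250427246094), (48.476627349853516, 12.945996284484863), 83.77770233154297)
stop_blade 0.96 [520.60093218 172.20407922  93.5       ] [516.85657701 183.65355043 130.        ]
scene head 0.92 top 142.44 n 218 circ [480.8 -10.7] 21.9 mean [480.6  -9.1 142.5] ee [480.4 177.2 297.5]
side head 0.78 top 140.97 n 266 circ [481.5 -10.3] 21.3 mean [480.7 -11.1 141.1] ee [480.7 177.3 297.9]
```

Call:
send_rows(series=[[-2.07,0.29,0,0,0,0,1],[-2.07,0.29,0,0,0,0,1],[-2.07,0.29,0,0,0,0,1],[-2.07,0.29,0,0,0,0,1],[-2.07,0.29,0,0,0,0,1],[-2.07,0.29,0,0,0,0,1],[-2.07,0.29,0,0,0,0,1],[-2.07,0.29,0,0,0,0,1],[-2.07,0.29,0,0,0,0,1],[0,0,0,0,0,0,1],[0,0,0,0,0,0,1]])

```text
clock: 9.92
ee_pos: [480.8, -11.5, 298.7]
ee_rot: [-0.0, 0.756, 0.655, 0.0]
ft_force: [-0.1, 1.1, -0.5]
finger_gap: 85.4
grasp_force: 0.0
```

Call:
send_rows(series=[[0,0,0,0,0,0.12,1],[0,0,0,0,0,0.12,1],[0,0,0,0,0,0.12,1],[0,0,0,0,0,0.12,1],[0,0,0,0,0,0.12,1],[0,0,0,0,0,0.12,1],[0,0,0,0,0,0.12,1],[0,0,0,0,0,0.12,1],[0,0,0,0,0,0.12,1],[0,0,0,0,0,0.12,1],[0,0,0,0,0,0,1]])

```text
clock: 10.83
ee_pos: [480.8, -9.6, 298.8]
ee_rot: [-0.0, 0.993, 0.115, -0.0]
ft_force: [0.5, 0.1, 0.3]
finger_gap: 85.4
grasp_force: 0.0
```

Run:
```python
from m import *
head("wrist"); head("wrist"); s=env.sense(); print(s["joints"],s["ee_pos"]); print(np.round(quat(s["ee_rot"]),3))
i,T=campose("wrist")
for r in place_of("wrist","screw_head")[:1]: print(r["confidence"],onz(i,T,r["uv"],130))
head("side");head("scene")
```

```text
wrist head 0.97 top 142.82 n 3142 circ [480.3  -9.5] 21.0 mean [481.   -9.4 142.8] ee [480.8  -9.8 298.8]
wrist head 0.84 top 142.83 n 3094 circ [480.4  -9.3] 20.8 mean [481.1  -9.3 142.8] ee [480.9 -10.1 298.8]
[-2.13328759e-02  2.05369026e-01 -5.35791640e-02  1.31194914e+00
  1.58886609e-04  2.88654568e+00] [480.85484682 -10.2228779  298.84354627]
[[ 0.973  0.232 -0.   ]
 [ 0.232 -0.973  0.   ]
 [-0.    -0.    -1.   ]]
0.64 [481.65759264 -12.15066803 130.        ]
side head 0.8 top 141.07 n 264 circ [481.1 -11.1] 22.3 mean [480.  -11.6 141.1] ee [480.8 -10.5 298.9]
scene head 0.69 top 142.5 n 208 circ [480.6  -9.6] 21.8 mean [481.2  -9.2 142.6] ee [480.8 -10.6 298.9]
```

Call:
send_rows(force=40, series=[[0,0,2,0,0,0,1],[0,0,2,0,0,0,1],[0,0,2,0,0,0,1],[0,0,2,0,0,0,1],[0,0,2,0,0,0,1],[0,0,1.2,0,0,0,1],[0,0,0,0,0,0,1]])

```text
clock: 11.87
ee_pos: [478.9, -10.7, 184.2]
ee_rot: [-0.0, 0.993, 0.115, -0.003]
ft_force: [-0.8, 0.6, -0.4]
finger_gap: 85.1
grasp_force: 0.0
```

Run:
```python
from m import *
im,d=head("wrist"); cv2.imwrite("pics/w5.png",im[...,::-1]); head("side");head("scene"); print(env.sense()["ft_force"])
```

```text
wrist head 0.62 top 142.8 n 9736 circ [479.9  -9.1] 21.7 mean [481.8  -9.1 142.8] ee [479.8 -10.8 185.7]
side head 0.6 top 140.92 n 109 circ [473.1 -10.6] 18.2 mean [470.2 -12.3 140.9] ee [481.3 -10.8 187.6]
scene head 0.61 top 142.65 n 190 circ [481.4  -8.7] 21.7 mean [480.9  -9.3 142.8] ee [481.7 -10.8 188.2]
[-0.76908177 -0.21436151  0.05776717]
```

View pics/w5.png

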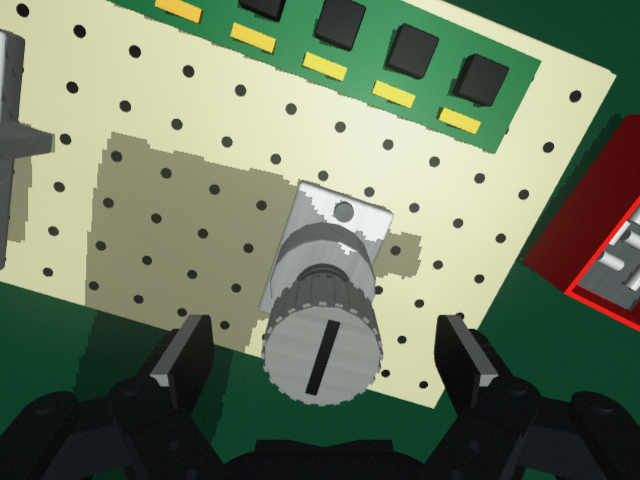

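Call:
send_rows(series=[[0,0,0,0,0,0,0],[0,0,0,0,0,0,-1],[0,0,0,0,0,0,-1],[0,0,0,0,0,0,-1],[0,0,0,0,0,0,-1],[0,0,0,0,0,0,-1]])

```text
clock: 12.67
ee_pos: [480.9, -10.4, 187.3]
ee_rot: [-0.0, 0.993, 0.115, 0.0]
ft_force: [-1.2, 1.9, 3.5]
finger_gap: 38.7
grasp_force: 39.8
```

Call:
send_rows(series=[[0,0,-0.01,0,0,-0.1,-1],[0,0,-0.01,0,0,-0.1,-1],[0,0,-0.01,0,0,-0.1,-1],[0,0,-0.01,0,0,-0.1,-1],[0,0,-0.01,0,0,-0.1,-1],[0,0,-0.01,0,0,-0.1,-1],[0,0,-0.01,0,0,-0.1,-1],[0,0,0,0,0,0,-1]])

```text
clock: 13.33
ee_pos: [481.0, -10.3, 188.0]
ee_rot: [-0.0, 0.893, 0.45, 0.0]
ft_force: [-1.6, 2.0, 4.4]
finger_gap: 39.2
grasp_force: 40.0
```

Run:
```python
from m import *
head("wrist")
```

```text
wrist head 0.55 top 143.38 n 9111 circ [480.2  -9.4] 21.5 mean [481.3  -8.4 143.4] ee [481.  -10.3 188. ]
```

Call:
send_rows(series=[[0,0,0,0,0,0,0.2],[0,0,0,0,0,0,0.2],[0,0,0,0,0,0,0.2]])

```text
clock: 13.68
ee_pos: [480.7, -11.1, 187.2]
ee_rot: [0.0, 0.894, 0.448, -0.001]
ft_force: [-0.5, 0.3, -0.7]
finger_gap: 51.0
grasp_force: 0.0
```

Run:
```python
from m import *
head("wrist")
```

```text
wrist head 0.62 top 143.6 n 9332 circ [480.   -9.5] 21.5 mean [481.2  -8.2 143.6] ee [480.7 -11.  187.2]
```

Call:
send_rows(series=[[0,0,0,0,0,0,-1],[0,0,0,0,0,0,-1],[0,0,0,0,0,0,-1],[0,0,0,0,0,0,-1],[0,0,-0.01,0,0,-0.1,-1],[0,0,-0.01,0,0,-0.1,-1],[0,0,-0.01,0,0,-0.1,-1],[0,0,-0.01,0,0,-0.1,-1],[0,0,0,0,0,0,-1],[0,0,0,0,0,0,0.2],[0,0,0,0,0,0,0.2],[0,0,0,0,0,0,0.2]])

```text
clock: 14.78
ee_pos: [481.1, -10.8, 188.0]
ee_rot: [0.0, 0.787, 0.617, 0.0]
ft_force: [-0.3, -0.2, -0.2]
finger_gap: 51.4
grasp_force: 0.0
```

Run:
```python
from m import *
head("wrist")
```

```text
wrist head 0.57 top 143.96 n 9239 circ [480.   -9.2] 21.3 mean [480.6  -7.9 143.9] ee [481.  -10.8 188. ]
```

Call:
send_rows(series=[[0,0,0,0,0,0,-1],[0,0,0,0,0,0,-1],[0,0,0,0,0,0,-1],[0,0,0,0,0,0,-1],[0,0,-0.01,0,0,-0.1,-1],[0,0,-0.01,0,0,-0.1,-1],[0,0,-0.01,0,0,-0.1,-1],[0,0,-0.01,0,0,-0.1,-1],[0,0,0,0,0,0,-1],[0,0,0,0,0,0,0.2],[0,0,0,0,0,0,0.2],[0,0,0,0,0,0,0.2]])

```text
clock: 15.88
ee_pos: [480.9, -10.7, 188.3]
ee_rot: [-0.0, 0.649, 0.761, -0.0]
ft_force: [-0.2, -0.2, 0.2]
finger_gap: 51.6
grasp_force: 0.0
```

Run:
```python
from m import *
head("wrist")
```

```text
wrist head 0.62 top 144.32 n 9257 circ [480.   -9.6] 21.7 mean [480.   -7.8 144.3] ee [480.9 -10.7 188.3]
```

Call:
send_rows(series=[[0,0,0,0,0,0,-1],[0,0,0,0,0,0,-1],[0,0,0,0,0,0,-1],[0,0,0,0,0,0,-1],[0,0,-0.01,0,0,-0.1,-1],[0,0,-0.01,0,0,-0.1,-1],[0,0,-0.01,0,0,-0.1,-1],[0,0,-0.01,0,0,-0.1,-1],[0,0,0,0,0,0,-1],[0,0,0,0,0,0,0.2],[0,0,0,0,0,0,0.2],[0,0,0,0,0,0,0.2]])

```text
clock: 16.98
ee_pos: [480.7, -10.7, 188.7]
ee_rot: [-0.0, 0.485, 0.875, -0.0]
ft_force: [0.1, -0.2, 0.2]
finger_gap: 51.3
grasp_force: 0.0
```

Run:
```python
from m import *
head("wrist")
```

```text
wrist head 0.63 top 144.7 n 9334 circ [480.2  -9.6] 21.5 mean [479.5  -8.2 144.7] ee [480.8 -10.8 188.7]
```

Call:
send_rows(series=[[0,0,0,0,0,0,-1],[0,0,0,0,0,0,-1],[0,0,0,0,0,0,-1],[0,0,0,0,0,0,-1],[0,0,-0.01,0,0,-0.1,-1],[0,0,-0.01,0,0,-0.1,-1],[0,0,-0.01,0,0,-0.1,-1],[0,0,-0.01,0,0,-0.1,-1],[0,0,0,0,0,0,-1],[0,0,0,0,0,0,0.2],[0,0,0,0,0,0,0.2],[0,0,0,0,0,0,0.2]])

```text
clock: 18.08
ee_pos: [480.6, -10.8, 189.1]
ee_rot: [-0.0, 0.301, 0.954, -0.0]
ft_force: [-0.6, 0.8, -0.9]
finger_gap: 51.2
grasp_force: 0.0
```

Run:
```python
from m import *
head("wrist")
```

```text
wrist head 0.89 top 144.88 n 9260 circ [480.   -9.8] 21.5 mean [478.9  -8.6 144.8] ee [480.7 -10.8 189.1]
```

Call:
send_rows(series=[[0,0,0,0,0,0,-1],[0,0,0,0,0,0,-1],[0,0,0,0,0,0,-1],[0,0,0,0,0,0,-1],[0,0,-0.01,0,0,-0.1,-1],[0,0,-0.01,0,0,-0.1,-1],[0,0,-0.01,0,0,-0.1,-1],[0,0,0,0,0,0,-1],[0,0,0,0,0,0,0.2],[0,0,0,0,0,0,0.2],[0,0,0,0,0,0,0.2],[0,0,0,0,0,0,0.2]])

```text
clock: 19.18
ee_pos: [480.8, -10.9, 189.6]
ee_rot: [-0.0, 0.155, 0.988, -0.0]
ft_force: [-0.2, 0.7, -0.1]
finger_gap: 51.2
grasp_force: 0.0
```

Run:
```python
from m import *
head("wrist")
```

```text
wrist head 0.93 top 139.41 n 8596 circ [480.2  -9.6] 21.4 mean [478.8  -9.  139.4] ee [480.8 -10.9 189.6]
```

Call:
send_rows(series=[[0,0,0,0,0,0,0.4],[0,0,0,0,0,-0.12,0.4],[0,0,0,0,0,-0.12,0.4],[0,0,0,0,0,-0.12,0.4],[0,0,0,0,0,-0.12,0.4],[0,0,0,0,0,-0.12,0.4],[0,0,0,0,0,-0.12,0.4],[0,0,0,0,0,-0.12,0.4],[0,0,0,0,0,-0.12,0.4],[0,0,0,0,0,-0.12,0.4],[0,0,0,0,0,-0.12,0.4]])

```text
clock: 20.2
ee_pos: [480.8, -10.8, 189.5]
ee_rot: [-0.0, -0.433, 0.902, -0.0]
ft_force: [-0.2, 0.2, -0.2]
finger_gap: 59.8
grasp_force: 0.0
```

Call:
send_rows(series=[[0,0,0,0,0,-0.12,0.4],[0,0,0,0,0,-0.12,0.4],[0,0,0,0,0,-0.12,0.4],[0,0,0,0,0,-0.12,0.4],[0,0,0,0,0,-0.12,0.4],[0,0,0,0,0,-0.12,0.4],[0,0,0,0,0,-0.12,0.4],[0,0,0,0,0,-0.12,0.4],[0,0,0,0,0,-0.12,0.4],[0,0,0,0,0,-0.12,0.4]])

```text
clock: 21.03
ee_pos: [480.8, -10.8, 189.5]
ee_rot: [0.0, 0.866, -0.5, 0.0]
ft_force: [0.4, -0.7, 0.1]
finger_gap: 59.8
grasp_force: 0.0
```

Call:
send_rows(series=[[0,0,0.1,0,0,-0.12,0.4],[0,0,0.1,0,0,-0.12,0.4],[0,0,0.1,0,0,-0.12,0.4],[0,0,0.1,0,0,-0.12,0.4],[0,0,0.1,0,0,-0.12,0.4],[0,0,0.1,0,0,-0.12,0.4],[0,0,0,0,0,0,0.4],[0,0,0,0,0,0,0.4]])

```text
clock: 21.7
ee_pos: [480.8, -10.8, 183.5]
ee_rot: [0.0, 0.986, -0.167, -0.0]
ft_force: [-0.2, -0.2, -0.2]
finger_gap: 60.0
grasp_force: 0.0
```

Run:
```python
from m import *
head("wrist"); s=env.sense(); print(s["joints"],quat(s["ee_rot"]).round(3))
```

```text
wrist head 0.75 top 139.31 n 9221 circ [480.4  -9.4] 21.6 mean [481.8 -10.  139.3] ee [480.8 -10.7 183.5]
[-2.23026692e-02  2.93440957e-01 -2.54406994e-01  1.02281894e+00
 -3.94753554e-05 -2.82906343e+00] [[ 0.944 -0.329  0.   ]
 [-0.329 -0.944 -0.   ]
 [ 0.    -0.    -1.   ]]
```

Call:
send_rows(force=30, series=[[0,0,0,0,0,0,-0.2],[0,0,0,0,0,0,-1],[0,0,0,0,0,0,-1],[0,0,0,0,0,0,-1],[0,0,0,0,0,0,-1],[0,0,0.04,0,0,0,-1],[0,0,0,0,0,0,-1]])

```text
clock: 22.38
ee_pos: [481.2, -10.5, 183.6]
ee_rot: [-0.0, 0.986, -0.165, 0.001]
ft_force: [1.0, 2.5, 4.0]
finger_gap: 38.9
grasp_force: 30.6
```

Run:
```python
from m import *
head("wrist"); print(env.sense()["ft_force"])
```

```text
wrist head 0.78 top 139.09 n 9061 circ [480.3  -9.3] 21.4 mean [481.7 -10.2 139.1] ee [481.2 -10.5 183.7]
[0.61931369 2.25053448 6.16371979]
```

Call:
send_rows(series=[[0,0,0.01,0,0,0.1,-1],[0,0,0.01,0,0,0.1,-1],[0,0,0.01,0,0,0.1,-1],[0,0,0.01,0,0,0.1,-1],[0,0,0.01,0,0,0.1,-1],[0,0,0.01,0,0,0.1,-1],[0,0,0.01,0,0,0.1,-1],[0,0,0.01,0,0,0.1,-1],[0,0,0.01,0,0,0.1,-1],[0,0,0.01,0,0,0.1,-1],[0,0,0.01,0,0,0.1,-1],[0,0,0.01,0,0,0.1,-1]])

```text
clock: 23.48
ee_pos: [480.3, -10.9, 182.3]
ee_rot: [0.0, 0.719, -0.695, -0.0]
ft_force: [-2.3, 1.0, 7.3]
finger_gap: 39.0
grasp_force: 30.9
```

Run:
```python
from m import *
head("wrist"); print(env.sense()["ft_force"])
```

```text
[-1.54959133  1.92475079  7.21298389]
```

Call:
send_rows(series=[[0,0,0.01,0,0,0.1,-1],[0,0,0.01,0,0,0.1,-1],[0,0,0.01,0,0,0.1,-1],[0,0,0.01,0,0,0.1,-1],[0,0,0.01,0,0,0.1,-1],[0,0,0.01,0,0,0.1,-1],[0,0,0.01,0,0,0.1,-1],[0,0,0.01,0,0,0.1,-1],[0,0,0.01,0,0,0.1,-1],[0,0,0.01,0,0,0.1,-1],[0,0,0.01,0,0,0.1,-1],[0,0,0.01,0,0,0.1,-1]])

```text
clock: 24.58
ee_pos: [479.9, -10.0, 181.2]
ee_rot: [-0.001, -0.201, 0.98, 0.001]
ft_force: [-2.9, 4.2, 8.3]
finger_gap: 39.4
grasp_force: 31.0
```

Run:
```python
from m import *
head("wrist"); head("scene"); print(env.sense()["ft_force"])
```

```text
wrist head 0.8 top 136.68 n 9159 circ [480.4  -9.6] 21.5 mean [478.8 -10.1 136.7] ee [480.1 -10.1 181.2]
scene head 0.72 top 136.49 n 185 circ [482.2  -8.3] 19.6 mean [481.9  -9.2 136.4] ee [480.2 -10.2 181.2]
[-1.45955104  3.75783474  9.34465822]
```

Call:
send_rows(series=[[0,0,0.01,0,0,0.1,-1],[0,0,0.01,0,0,0.1,-1],[0,0,0.01,0,0,0.1,-1],[0,0,0.01,0,0,0.1,-1],[0,0,0.01,0,0,0.1,-1],[0,0,0.01,0,0,0.1,-1],[0,0,0.01,0,0,0.1,-1],[0,0,0.01,0,0,0.1,-1],[0,0,0.01,0,0,0.1,-1],[0,0,0.01,0,0,0.1,-1],[0,0,0.01,0,0,0.1,-1],[0,0,0.01,0,0,0.1,-1]])

```text
clock: 25.78
ee_pos: [480.7, -9.7, 180.1]
ee_rot: [-0.0, 0.387, 0.922, 0.001]
ft_force: [-1.3, 3.8, 7.5]
finger_gap: 38.9
grasp_force: 30.9
```

Call:
send_rows(series=[[0,0,0.01,0,0,0.1,-1],[0,0,0.01,0,0,0.1,-1],[0,0,0.01,0,0,0.1,-1],[0,0,0.01,0,0,0.1,-1],[0,0,0.01,0,0,0.1,-1],[0,0,0.01,0,0,0.1,-1],[0,0,0.01,0,0,0.1,-1],[0,0,0.01,0,0,0.1,-1],[0,0,0.01,0,0,0.1,-1],[0,0,0.01,0,0,0.1,-1],[0,0,0.01,0,0,0.1,-1],[0,0,0.01,0,0,0.1,-1]])

```text
clock: 26.78
ee_pos: [481.2, -9.9, 179.0]
ee_rot: [-0.001, 0.84, 0.543, 0.001]
ft_force: [-0.7, 4.7, 7.8]
finger_gap: 39.2
grasp_force: 30.9
```

Call:
send_rows(series=[[0,0,0.01,0,0,0.1,-1],[0,0,0.01,0,0,0.1,-1],[0,0,0.01,0,0,0.1,-1],[0,0,0.01,0,0,0.1,-1],[0,0,0.01,0,0,0.1,-1],[0,0,0.01,0,0,0.1,-1],[0,0,0.01,0,0,0.1,-1],[0,0,0.01,0,0,0.1,-1],[0,0,0.01,0,0,0.1,-1],[0,0,0.01,0,0,0.1,-1],[0,0,0,0,0,0,-1],[0,0,0,0,0,0,-1]])

```text
clock: 27.78
ee_pos: [481.2, -10.2, 178.0]
ee_rot: [-0.001, 0.997, 0.075, 0.001]
ft_force: [0.2, 2.6, 6.1]
finger_gap: 39.0
grasp_force: 30.8
```

Call:
send_rows(series=[[0,0,0,0,0,0,-1],[0,0,0,0,0,0,-1],[0,0,0,0,0,0,-1],[0,0,0,0,0,0,-1],[0,0,0,0,0,0,-1],[0,0,0,0,0,0,-1]])

```text
clock: 28.28
ee_pos: [481.2, -10.2, 178.0]
ee_rot: [-0.001, 0.997, 0.075, 0.001]
ft_force: [-0.3, 3.8, 6.9]
finger_gap: 39.1
grasp_force: 30.8
```

Run:
```python
from m import *
head("wrist");head("wrist"); s=env.sense(); print({k:np.round(s[k],3) for k in s})
```

```text
wrist head 0.64 top 133.53 n 9046 circ [480.1  -9.4] 21.3 mean [481.9  -9.4 133.5] ee [481.2 -10.2 178. ]
wrist head 0.61 top 133.52 n 9025 circ [480.1  -9.2] 21.5 mean [481.9  -9.3 133.5] ee [481.2 -10.2 178. ]
{'clock': np.float64(28.483), 'joints': array([-2.200e-02,  2.990e-01, -2.630e-01,  1.007e+00,  1.000e-03,
        2.969e+00]), 'joint_velocities': array([-0.001, -0.001, -0.   ,  0.001,  0.001,  0.   ]), 'joint_torque': array([ -1.778, -33.88 ,  20.197,  -0.152,  -1.078,  -0.099]), 'ee_pos': array([481.253, -10.173, 177.992]), 'ee_rot': array([-0.001,  0.997,  0.075,  0.001]), 'ft_force': array([0.306, 3.838, 5.934]), 'wrist_torque': array([ 0.784,  0.099, -0.097]), 'grasp_force': np.float64(30.827), 'finger_gap': np.float64(38.994)}
```

```bash
python3 -c "
from h import *
print(order.sign_off())"
```

```text
the job is handed in; nothing more can be done
None
```

I handed in the job with the clamp knob turned about 1.56 rad, which locks the stop, and the screw dropped off its thread end after about 2.6 rad backward, then turned 5.8 rad forward to about -5.6 mm lift and left still under a 31 N grip; the sign-off gave no verdict.

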